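Put the bedside things back on their own holders

TASK

Tidy the bedside crate for the night: stand the petroleum jelly tub upright in the large round coaster and the small balm tin lid up in the small one, lay the hair clip teeth down inside its oblong wooden tray, and lay the keyring flat in the middle of the white saucer, each sitting fully down on its holder's floor near the centre. Set things down rather than dropping them, and do not shift the radio.

Things in the scene. Friction and masses are not known exactly. Their poses are not given: they have to be found in the camera images.
- tub: Closed petroleum jelly tub, to go in the large coaster: upright cylinder 52 mm high, cream body 57 mm across, white ribbed screw lid 60 mm across over the top 19 mm. About 90 g. Origin: centre of its underside; z up. Starts upright on the board.
- tin: Small round aluminium balm tin, to go in the small coaster: 20 mm high, lid 44 mm across over the top 10 mm, base 41 mm across. About 35 g. Origin: centre of its underside; z up. Starts upright on the board.
- hair_clip: Purple plastic claw hair clip standing on its teeth, to go in the wooden tray: 80 mm long (its x axis), 30 mm wide over the flat parallel upright jaws (its y axis), whose outer faces run from 0 to 23 mm height (teeth for the lowest 10 mm, plain plates from 9 mm); above, the jaws lean inward to the spring and two thumb tabs 26 mm long reach 43 mm height, spread no wider than 23 mm. About 30 g. The same either way round. Origin: centre of its underside; z up.
- keyring: Aluminium keyring lying flat, to go in the saucer: a flat aluminium tag 40 mm long (x), 18 mm wide (y), 6 mm thick, with a small split ring and two small keys (2.5 mm thick) fixed fanned out from its +x end, all one rigid piece about 80 mm long and 38 mm wide at the keys. About 50 g. Origin: on the underside, near the middle of the bunch; the tag's centre lies at x = -14 mm from it (tag from x = -34 to +6 mm; the keys reach from x = +11 to +46 mm); z up. Pick it by the tag.
- coaster_large: Larger of two round dark wooden coasters with a raised lip: 94 mm across outside, recess 80 mm across, floor 4 mm above the board, lip top 10 mm above the board. Loose, 160 g. Origin: centre of its underside; z up.
- coaster_small: Smaller round dark wooden coaster with a raised lip: 74 mm across outside, recess 60 mm across, floor 4 mm above the board, lip top 10 mm above the board. Loose, 110 g. Origin: centre of its underside; z up.
- clip_tray: Oblong brown wooden tray: 118 mm long (its x axis) by 60 mm wide (y) outside, recess 106 by 48 mm, floor 6 mm above the board, rim top 10 mm above the board. Loose, 160 g. Origin: centre of its underside; z up.
- saucer: White ceramic saucer, 136 mm across, rim 17 mm high; the flat middle is about 90 mm across, its floor 5 mm above the board, then it slopes up to the rim. Loose, 200 g. Origin: centre of its underside; z up.
- radio: Bystander, leave alone: dark green-grey wind-up radio with speaker grille, tuning lever on top and a crank on its +y side, 50 (x) by 140 (y, 164 with the crank) by 76 mm high (lever to 86 mm), standing at the middle of the far row with its grille (-x side) away from the robot. Origin: centre of its underside.

How it is judged (in metres and radians):
At the end, for the whole second after the job is handed in: Each in its own holder, seated (underside 7.5 mm, clip 8.5, keyring 13 above the holder's), released, at rest, upright (0.1 rad; keyring 0.25). Off centre at most: tub and tin 12 mm, clip 15 mm and 0.35 rad off the tray's line, keyring 20 mm. Holders flat on the board (horizontal distance between tub and coaster_large below 0.012 m and z of tub in the frame of coaster_large between 0 and 0.0075 m and angle between each of tub, coaster_large, tin, coaster_small, hair_clip, clip_tray, saucer's own z axis and vertical below 0.1 rad and height (world z) of each of coaster_large, coaster_small, clip_tray, saucer below 0.01 m and linear speed of each of tub, tin, hair_clip, keyring below 0.02 m/s and angular speed of each of tub, tin, hair_clip, keyring below 0.3 rad/s and contact force between each of tub, tin, hair_clip, keyring and the fingers below 0.5 N and horizontal distance between tin and coaster_small below 0.012 m and z of tin in the frame of coaster_small between 0 and 0.0075 m and horizontal distance between hair_clip and clip_tray below 0.015 m and z of hair_clip in the frame of clip_tray between 0 and 0.0085 m and angle between the x axis of hair_clip and the x axis of clip_tray, either way round below 0.35 rad and horizontal distance between keyring and saucer below 0.02 m and z of keyring in the frame of saucer between 0 and 0.013 m and angle between keyring's own z axis and vertical below 0.25 rad); the robot touches nothing.
It fails at once if the radio is shifted by more than 20 mm or tipped (distance of radio from where it was at the start of the episode above 0.02 m or angle between radio's own z axis and vertical above 0.3 rad).
It fails at once if a thing is dropped into its holder: it arrives (within 50 mm of the holder's centre, less than 45 mm above its underside) faster than 0.7 m/s ((horizontal distance between tub and coaster_large below 0.05 m and z of tub in the frame of coaster_large below 0.045 m and linear speed of tub above 0.7 m/s) or (horizontal distance between tin and coaster_small below 0.05 m and z of tin in the frame of coaster_small below 0.045 m and linear speed of tin above 0.7 m/s) or (horizontal distance between hair_clip and clip_tray below 0.05 m and z of hair_clip in the frame of clip_tray below 0.045 m and linear speed of hair_clip above 0.7 m/s) or (horizontal distance between keyring and saucer below 0.05 m and z of keyring in the frame of saucer below 0.045 m and linear speed of keyring above 0.7 m/s)).
It also fails if it takes over 112 s, if anything falls off the work surface, if the arm or the gripper's body presses on something with over 40 N, if the wrist force passes 120 N, or if a joint passes its speed limit or range.

ROBOT

A 7-joint arm with a two-finger parallel gripper is mounted at the origin on the work surface. World frame = base frame: x ahead of the robot, y to its left, z up, the work surface at z = 0. Lengths are in m, angles in degrees, forces in N, time in s.
With the tool pointing down it reaches from about 0.35 to 0.9 m from the base axis. Payload 7.2 kg.
Tool frame: the origin (TCP) lies midway between the tips of the shut fingers; the grasp point (between the pads) lies 19 mm behind it; z points along the fingers, y is the line along which they close (so a half turn about z gives the same grasp; the last joint's range is limited). The gripper opens to 85 mm and grips with 20 to 120 N. Pads are 22 mm wide; open, the fingers measure 114 mm over their backs; the gripper's body (76 mm by 85 mm) begins 54 mm behind the grasp point. The pads swing forward as they close: fully open they stand 13 mm farther back than shut.
Start: joints at [64.962, 23.554, -0.728, 91.456, 0.321, 64.991, -4.71], TCP at [0.225, -0.583, 0.231] pointing down, gripper open.
Joint ranges: [-169.25, 169.25], [-16.82, 113.86], [-84.01, 82.57], [7.8, 145.47], [-59.2, 239.2], [7.22, 106.19], [-163.78, 163.78]. Speed limits (degrees/s): [136.94, 136.94, 172.46, 172.46, 180, 180, 180].

INTERFACE

Orientations are given as a 3x3 rotation matrix whose columns are the frame's x, y, z axes.
In Python, from rig import * gives the robot as it stands.
- The arm moves only by the tool step_arm, never from a script. Its argument "plan" is a list of rows, each an object of numbers: "gripper": the opening, from 0 (shut) to 1 (fully open); "dx", "dy", "dz": the shift along the tool's x, y, z in mm; "turn": the turn about the tool's z in degrees. A call has 1 to 10 rows; each row shifts and turns the commanded pose from where the row before left it, along the tool's axes as they then stand; what a row does not reach is not made up. A row lasts 1/10 s, in which the tool goes at most 50 mm and 8.59 degrees, less where a joint would pass 70% of its speed; a pose out of reach is approached as far as the arm can. A call is refused whole if a number of a shift passes 50 or a number of a turn 8.59, either way. A call with a gripper value outside its range is refused whole. The fingers move at their own pace and stop on an object; the grip force is fixed at half the most. Time passes only in rows, so rows that do not move let the fingers close. It gives the time, the measured TCP pose, the force, the opening and the grip force at its end, in the units of the state.
- get_state(): the state, without advancing time (a new reading comes with each control period).
- get_image(name): name is "side" or "top"; returns a dict with "color" (384x512x3 uint8, red, green, blue), "fov_y" (degrees; the focal length in pixels is half the picture's height over the tangent of half this angle, whatever the lens; pixels are square), "cx", "cy" (the principal point, pixels), "view" (4x4, takes a point from world to camera coordinates). Camera axes: x right, y down, z forward; pixel columns grow to the right and rows downward; lengths in m; the calibration is good to about 2 mm. A picture is of the moment at which its call begins. There is no depth.
- finish_job(): hands the job in; it is judged then, once.
The state is a dict: "time": time; "joint_pos": joint angles; "joint_velocities": joint speeds; "joint_torque": joint torques, N m; "ee_pos": TCP position; "ee_rot": TCP orientation; "wrist_force": force on the tool from outside, world axes, zero at the start; "wrist_torque": the same for the moment, N m; "gripper_width": opening from 0.0 (shut) to 1.0 (fully open); "finger_force": force on a finger pad.
Only numpy, scipy, OpenCV 4.12 (cv2) and the standard library are available. Lean on these libraries where they do the work, as an engineer would, in place of code of your own. Each camera call takes 0.05 s, during which the arm holds its last target. There are 200 camera calls.

## Working session

There is one attempt and no reset: what is moved stays moved. The work goes in short steps, Python scripts to look and compute and a tool call to move; the robot and the scene stay as the last step left them, time stands still between calls to the robot, and variables do not carry over. Pictures are saved under pics/ and viewed, at most 14 in all, crops included, and the job is handed in when it is done.

Besides the shell and the picture viewer there is one more tool, called by a JSON object that holds its "op" and its "data", one argument or row to a line. step_arm: Moves the arm, as the interface text tells. Its arguments: {"type":"object","properties":{"plan":{"type":"array","items":{"type":"object","properties":{"gripper":{"type":"number"},"dx":{"type":"number"},"dy":{"type":"number"},"dz":{"type":"number"},"turn":{"type":"number"}}}}},"required":["plan"]}

```bash
mkdir -p pics
python3 - <<'E'
from rig import *
import cv2
s=get_state();print(s)
for n in("top","side"):
    g=get_image(n);print(n,g["fov_y"],g["cx"],g["cy"],g["view"]);cv2.imwrite(f"pics/{n}0.png",cv2.resize(g["color"][:,:,::-1],(800,600),interpolation=cv2.INTER_CUBIC))
E
```

```text
{'time': 0.0, 'joint_pos': array([64.96278096, 23.59917594, -0.73023756, 91.50522217,  0.31915452,
       64.9893079 , -4.70990215]), 'joint_velocities': array([ 0.0054195 , -0.05751555, -0.05649515, -0.05831326,  0.10088009,
       -0.02349016,  0.04195341]), 'joint_torque': array([ 4.93679772e-05, -6.00611758e+01,  6.82162251e-01, -2.99405569e+01,
        1.38019063e-02,  1.07297947e-02, -3.01311893e-06]), 'ee_pos': array([ 0.22510672, -0.58251628,  0.23045364]), 'ee_rot': array([[ 9.32752996e-01,  3.60515508e-01, -6.45040777e-04],
       [ 3.60516078e-01, -9.32751849e-01,  1.46490908e-03],
       [-7.35405346e-05, -1.59894591e-03, -9.99998719e-01]]), 'wrist_force': array([-0.08889594, -0.38371714,  0.25939792]), 'wrist_torque': array([ 0.03585257,  0.00376503, -0.00958822]), 'finger_force': 0.0, 'gripper_width': 1.0014082764260581}
top 52.6333269376603 258.3190574013441 191.6174350428273 [[-1.39468040e-02 -9.99882030e-01  6.43529166e-03 -1.06265952e-03]
 [-9.82050297e-01  1.24867790e-02 -1.88205457e-01  5.04451861e-01]
 [ 1.88102898e-01 -8.94464470e-03 -9.82108595e-01  1.10374346e+00]
 [ 0.00000000e+00  0.00000000e+00  0.00000000e+00  1.00000000e+00]]
side 57.10674140711086 250.67213506803955 187.94304672181264 [[-0.98515894 -0.17035974 -0.02096243  0.50828666]
 [-0.09590246  0.6476008  -0.75592058  0.09395569]
 [ 0.14235372 -0.74269157 -0.65432763  0.88813554]
 [ 0.          0.          0.          1.        ]]
```

View pics/top0.png

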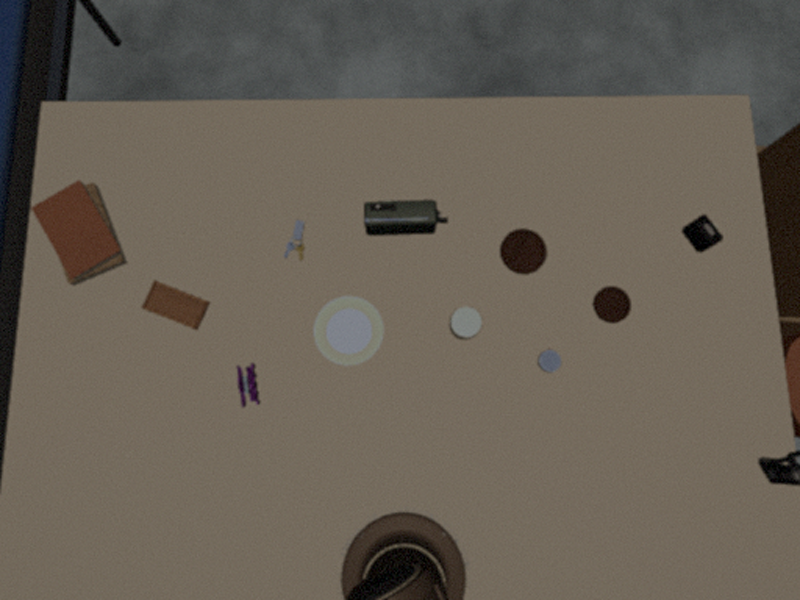

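View pics/side0.png

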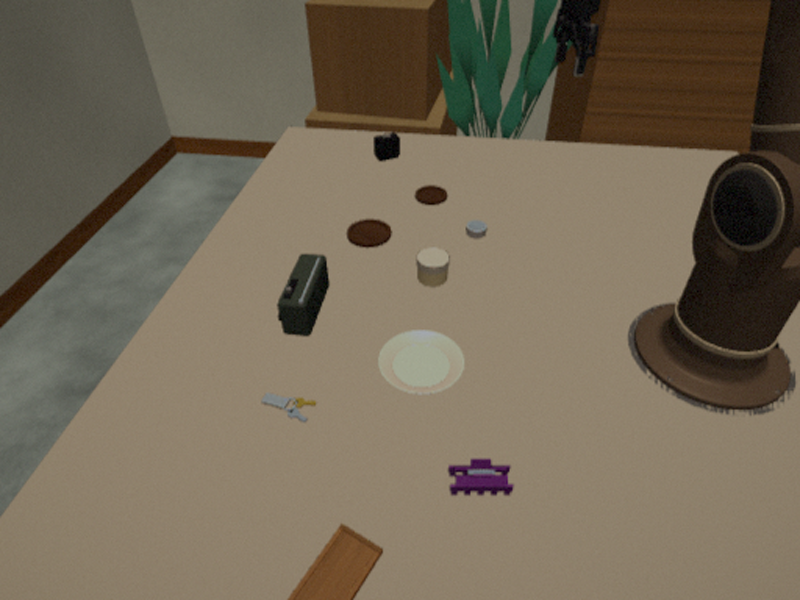

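The top picture (800x600) shows: radio (402,217), keyring (297,240), saucer (349,330), tub (466,322), tin (549,361), large coaster (523,251), small coaster (612,304), tray (176,304), clip (248,385). The side view shows the same layout, with the tray cut off by the frame. Next I segment them.

```bash
cat > h.py <<'E'
from rig import *
import numpy as np,cv2
def proj(g,P):
    f=192/np.tan(np.radians(g["fov_y"]/2));c=g["view"][:3,:3]@np.asarray(P,float)+g["view"][:3,3]
    return np.array([f*c[0]/c[2]+g["cx"],f*c[1]/c[2]+g["cy"]])
def back(g,uv,z):
    f=192/np.tan(np.radians(g["fov_y"]/2));R=g["view"][:3,:3];t=g["view"][:3,3]
    d=R.T@np.array([(uv[0]-g["cx"])/f,(uv[1]-g["cy"])/f,1]);o=-R.T@t
    return (o+d*(z-o[2])/d[2])
def shot(n,k=4):
    gs=[get_image(n) for _ in range(k)];g=gs[0];g["avg"]=np.mean([x["color"] for x in gs],0);return g
def seg(g,c,r,th=22):
    """mask of what differs from the board round pixel c (512 px frame), radius r"""
    u,v=map(int,c);u0,v0=max(u-r,0),max(v-r,0);p=g["avg"][v0:v+r,u0:u+r]
    bg=np.median(np.r_[p[0],p[-1],p[:,0],p[:,-1]],0)
    m=(np.abs(p-bg).max(2)>th).astype(np.uint8)
    n,l,s,_=cv2.connectedComponentsWithStats(m);k=s[1:,4].argmax()+1
    ys,xs=np.where(l==k);return np.c_[xs+u0,ys+v0]
def world(g,px,z): return np.array([back(g,p,z)[:2] for p in px])
E
python3 - <<'E'
from h import *
S={"top":dict(tub=(466,322,22,.052),tin=(549,361,16,.02),cl=(523,251,28,.01),cs=(612,304,24,.01),tray=(176,304,32,.01),saucer=(349,330,34,.017),clip=(248,385,24,.02),key=(297,240,24,.003),radio=(402,217,40,.07)),
"side":dict(tub=(433,267,22,.03),tin=(477,229,14,.01),cl=(369,233,22,.01),cs=(431,195,18,.01),saucer=(421,361,34,.017),clip=(481,477,32,.01),key=(289,407,30,.003))}
for n in S:
    g=shot(n)
    cv2.imwrite(f"pics/{n}avg.png",g["avg"][:,:,::-1])
    for k,(u,v,r,z) in S[n].items():
        px=seg(g,(u*.64,v*.64),r);w=world(g,px,z)*1000
        h=cv2.convexHull(w.astype(np.float32));R=cv2.minAreaRect(h)
        print(n,k,len(px),"mean",w.mean(0).round(1),"rect",np.round(R[0],1),np.round(R[1],1),round(R[2],1),"x",w[:,0].min().round(),w[:,0].max().round(),"y",w[:,1].min().round(),w[:,1].max().round())
    if n=="top":
        big=lambda u,v:cv2.resize(g["avg"][int(v*.64)-30:int(v*.64)+30,int(u*.64)-30:int(u*.64)+30,::-1].astype(np.uint8),(400,400),interpolation=cv2.INTER_CUBIC)
        cv2.imwrite("pics/kc.png",np.hstack([big(297,240),big(248,385)]))
E
```

```text
top tub 298 mean [ 458.4 -122. ] rect [ 457.8 -120.7] [51.7 61.2] 43.8 x 430.0 486.0 y -150.0 -91.0
top tin 134 mean [ 387.1 -282.7] rect [ 387.3 -282. ] [36.  42.3] 20.7 x 369.0 407.0 y -302.0 -262.0
top cl 713 mean [ 607.6 -247.2] rect [ 607.8 -247.1] [90.7 94.1] 87.5 x 561.0 655.0 y -293.0 -201.0
top cs 471 mean [ 497.4 -415.9] rect [ 497.7 -415.4] [74.5 71.8] 89.3 x 462.0 534.0 y -453.0 -378.0
top tray 770 mean [507.4 438.4] rect [507.4 439. ] [122.3  60.9] 68.0 x 460.0 557.0 y 375.0 503.0
top saucer 718 mean [450.6  99.8] rect [450.9 100.9] [87.6 88.4] 89.8 x 407.0 495.0 y 57.0 145.0
top clip 282 mean [350.6 289.6] rect [350. 290.] [79.1 37.8] 8.9 x 309.0 391.0 y 266.0 313.0
top key 82 mean [623.9 206.9] rect [627.2 208.4] [35.1 52.2] 81.8 x 600.0 652.0 y 192.0 229.0
top radio 1070 mean [660.5  -5.6] rect [660.3 -13.2] [158.6  68.7] 89.3 x 626.0 695.0 y -93.0 66.0
side tub 383 mean [ 459.7 -115.8] rect [ 460.4 -120.1] [ 61.4 113.1] 5.4 x 430.0 492.0 y -177.0 -64.0
side tin 118 mean [ 387.5 -281.8] rect [ 387.  -282.2] [42.1 58.6] 4.0 x 366.0 409.0 y -312.0 -253.0
side cl 448 mean [ 606.1 -239.7] rect [ 606.4 -240.6] [ 92.8 102.4] 8.2 x 559.0 655.0 y -294.0 -188.0
side cs 231 mean [ 496.6 -408.2] rect [ 496.4 -409.3] [76.9 85.3] 35.5 x 459.0 534.0 y -455.0 -364.0
side saucer 1508 mean [452.5  97.4] rect [451.3 101.3] [132.6 131.1] 63.8 x 386.0 519.0 y 34.0 168.0
side clip 790 mean [349.8 287.3] rect [350.6 284.8] [83.  51.9] 9.1 x 308.0 393.0 y 257.0 317.0
side key 181 mean [627.9 209.8] rect [638.9 207.9] [40.  78.6] 80.8 x 598.0 679.0 y 191.0 233.0[ WARN:0@0.587] global loadsave.cpp:1063 imwrite_ Unsupported depth image for selected encoder is fallbacked to CV_8U.
```

View pics/kc.png

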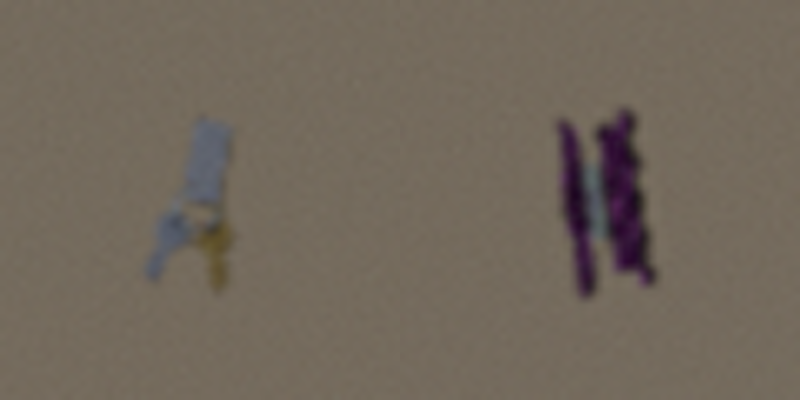

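The crop shows the tag centred at (209,161) with the keys below it. It also shows the clip's jaws running top-left to bottom-right, about 9° off world x. Positions are good enough to move: first I square the tool and go over the tin.

{"op": "step_arm", "data": {
  "plan": [
    {"turn": 7},
    {"turn": 7},
    {"turn": 7},
    {"dx": 20, "dy": -37, "dz": 10},
    {"dx": 20, "dy": -37, "dz": 10},
    {"dx": 20, "dy": -37, "dz": 10},
    {"dx": 20, "dy": -37, "dz": 10},
    {"dx": 20, "dy": -37, "dz": 10},
    {"dx": 20, "dy": -37, "dz": 10},
    {"dx": 20, "dy": -37, "dz": 10}
  ]
}}

```text
schema error: expected keys gripper, dx, dy, dz, turn
```

{"op": "step_arm", "data": {
  "plan": [
    {"dx": 22, "dy": -42, "dz": 10},
    {"dz": 20},
    {"dz": 20},
    {"dz": 20},
    {}
  ]
}}

```text
schema error: expected keys gripper, dx, dy, dz, turn
```

{"op": "step_arm", "data": {
  "plan": [
    {"gripper": 1, "dx": 0, "dy": 0, "dz": 0, "turn": 7},
    {"gripper": 1, "dx": 0, "dy": 0, "dz": 0, "turn": 7},
    {"gripper": 1, "dx": 0, "dy": 0, "dz": 0, "turn": 7},
    {"gripper": 1, "dx": 20, "dy": -37, "dz": 10, "turn": 0},
    {"gripper": 1, "dx": 20, "dy": -37, "dz": 10, "turn": 0},
    {"gripper": 1, "dx": 20, "dy": -37, "dz": 10, "turn": 0},
    {"gripper": 1, "dx": 20, "dy": -37, "dz": 10, "turn": 0},
    {"gripper": 1, "dx": 20, "dy": -37, "dz": 10, "turn": 0},
    {"gripper": 1, "dx": 20, "dy": -37, "dz": 10, "turn": 0},
    {"gripper": 1, "dx": 20, "dy": -37, "dz": 10, "turn": 0}
  ]
}}

```text
time: 1.5
ee_pos: [0.3654, -0.3223, 0.1613]
ee_rot: [[1.0, 0.002, 0.001], [0.002, -1.0, -0.001], [0.001, 0.001, -1.0]]
wrist_force: [1.6, -0.3, -0.2]
gripper_width: 1.004
finger_force: 0.0
```

{"op": "step_arm", "data": {
  "plan": [
    {"gripper": 1, "dx": 22, "dy": -42, "dz": 10, "turn": 0},
    {"gripper": 1, "dx": 0, "dy": 0, "dz": 20, "turn": 0},
    {"gripper": 1, "dx": 0, "dy": 0, "dz": 20, "turn": 0},
    {"gripper": 1, "dx": 0, "dy": 0, "dz": 20, "turn": 0},
    {"gripper": 1, "dx": 0, "dy": 0, "dz": 0, "turn": 0}
  ]
}}

```text
time: 2.0
ee_pos: [0.3854, -0.2807, 0.0894]
ee_rot: [[1.0, 0.003, -0.003], [0.003, -1.0, 0.002], [-0.003, -0.002, -1.0]]
wrist_force: [-1.5, 0.8, -0.2]
gripper_width: 0.998
finger_force: 0.0
```

{"op": "step_arm", "data": {
  "plan": [
    {"gripper": 1, "dx": 2, "dy": 1, "dz": 30, "turn": 0},
    {"gripper": 1, "dx": 0, "dy": 0, "dz": 30, "turn": 0},
    {"gripper": 1, "dx": 0, "dy": 0, "dz": 21, "turn": 0},
    {"gripper": 0.4, "dx": 0, "dy": 0, "dz": 0, "turn": 0},
    {"gripper": 0.3, "dx": 0, "dy": 0, "dz": 0, "turn": 0},
    {"gripper": 0.3, "dx": 0, "dy": 0, "dz": 0, "turn": 0},
    {"gripper": 0.3, "dx": 0, "dy": 0, "dz": 0, "turn": 0},
    {"gripper": 0.3, "dx": 0, "dy": 0, "dz": 0, "turn": 0},
    {"gripper": 0.3, "dx": 0, "dy": 0, "dz": 0, "turn": 0}
  ]
}}

```text
time: 2.9
ee_pos: [0.3896, -0.2833, 0.0124]
ee_rot: [[1.0, 0.002, 0.002], [0.002, -1.0, -0.002], [0.002, 0.002, -1.0]]
wrist_force: [-1.5, 0.5, 8.5]
gripper_width: 0.474
finger_force: 59.3
```

Run:
```python
from h import *
s=get_state();print({k:s[k] for k in("ee_pos","wrist_force","wrist_torque","gripper_width","finger_force")})
g=shot("side",2);c=proj(g,(.388,-.283,.02)).astype(int)
cv2.imwrite("pics/s1.png",cv2.resize(g["avg"][c[1]-60:c[1]+30,c[0]-60:c[0]+60,::-1].astype(np.uint8),(800,600),interpolation=cv2.INTER_CUBIC))
s=get_state();print(s["ee_pos"],s["gripper_width"],s["wrist_force"],s["joint_pos"])
```

```text
{'ee_pos': array([ 0.38959201, -0.2833262 ,  0.01241738]), 'wrist_force': array([-1.48831913,  0.45186369,  8.52287699]), 'wrist_torque': array([ 0.26192739,  0.40424418, -0.03848208]), 'gripper_width': 0.4744465941709282, 'finger_force': 59.28995969938114}
[ 0.38960804 -0.28334273  0.01244975] 0.47188969905742356 [-2.75769242  0.57784455  9.37514743] [ 34.03135862  28.23508681  -4.68805143 121.5622204    4.43698498
  30.18181647 -63.8178827 ]
```

View pics/s1.png

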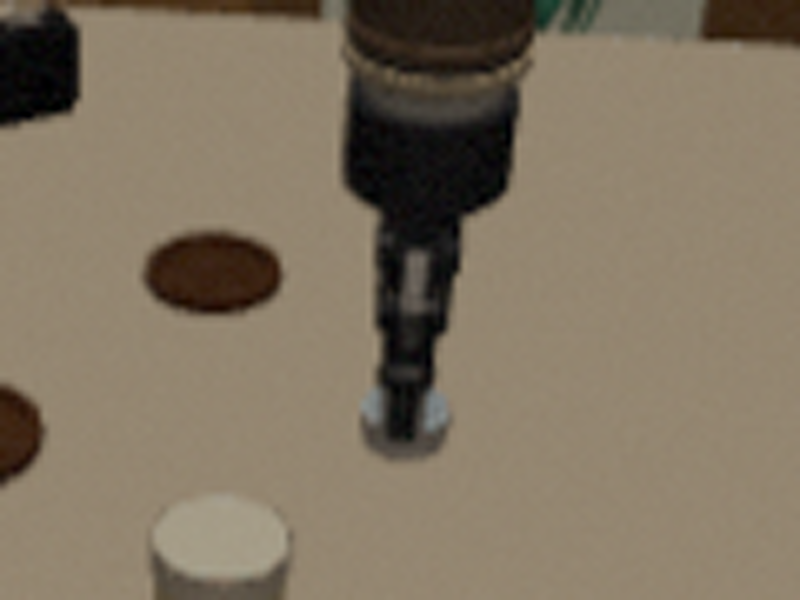

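Grip looks centred: finger at (405,430) over the tin at (405,425). Lift and carry to the small coaster.

{"op": "step_arm", "data": {
  "plan": [
    {"gripper": 0.3, "dx": 0, "dy": 0, "dz": -15, "turn": 0},
    {"gripper": 0.3, "dx": 0, "dy": 0, "dz": -30, "turn": 0},
    {"gripper": 0.3, "dx": 18, "dy": 22, "dz": -20, "turn": 0},
    {"gripper": 0.3, "dx": 18, "dy": 22, "dz": 0, "turn": 0},
    {"gripper": 0.3, "dx": 18, "dy": 22, "dz": 0, "turn": 0},
    {"gripper": 0.3, "dx": 18, "dy": 22, "dz": 0, "turn": 0},
    {"gripper": 0.3, "dx": 18, "dy": 22, "dz": 0, "turn": 0},
    {"gripper": 0.3, "dx": 18, "dy": 22, "dz": 0, "turn": 0},
    {"gripper": 0.3, "dx": 0, "dy": 0, "dz": 20, "turn": 0},
    {"gripper": 0.3, "dx": 0, "dy": 0, "dz": 0, "turn": 0}
  ]
}}

```text
time: 4.0
ee_pos: [0.496, -0.4141, 0.0543]
ee_rot: [[1.0, 0.002, -0.002], [0.002, -1.0, 0.001], [-0.002, -0.001, -1.0]]
wrist_force: [-1.4, -0.2, -0.4]
gripper_width: 0.473
finger_force: 60.6
```

Run:
```python
from h import *
s=get_state();print(s["ee_pos"],s["wrist_force"],s["gripper_width"])
a=[]
for n in("side","top"):
    g=shot(n,2);c=proj(g,(.497,-.415,.03)).astype(int)
    a.append(cv2.resize(g["avg"][c[1]-30:c[1]+30,c[0]-40:c[0]+40,::-1].astype(np.uint8),(400,300),interpolation=cv2.INTER_CUBIC));print(c)
cv2.imwrite("pics/s2.png",np.hstack(a))
```

```text
[ 0.49604048 -0.41408447  0.05434498] [-1.35603217 -0.15220742 -0.41656137] 0.4728077674816392
[275 118]
[393 193]
```

View pics/s2.png

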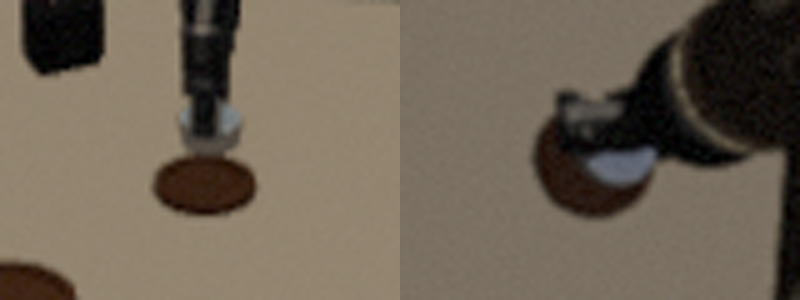

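Side view: the tin (211,125) is about a pixel right of the coaster centre (205,185). Nudge and lower.

{"op": "step_arm", "data": {
  "plan": [
    {"gripper": 0.3, "dx": 2, "dy": 1, "dz": 20, "turn": 0},
    {"gripper": 0.3, "dx": 0, "dy": 0, "dz": 10, "turn": 0},
    {"gripper": 0.3, "dx": 0, "dy": 0, "dz": 4, "turn": 0},
    {"gripper": 0.3, "dx": 0, "dy": 0, "dz": 3, "turn": 0},
    {"gripper": 0.3, "dx": 0, "dy": 0, "dz": 0, "turn": 0}
  ]
}}

```text
time: 4.7
ee_pos: [0.4988, -0.4153, 0.0184]
ee_rot: [[1.0, 0.002, -0.0], [0.002, -1.0, 0.0], [-0.0, -0.0, -1.0]]
wrist_force: [-0.3, -0.9, 0.0]
gripper_width: 0.469
finger_force: 60.6
```

{"op": "step_arm", "data": {
  "plan": [
    {"gripper": 0.3, "dx": -1, "dy": 0, "dz": 1, "turn": 0},
    {"gripper": 0.3, "dx": 0, "dy": 0, "dz": 1, "turn": 0},
    {"gripper": 0.3, "dx": 0, "dy": 0, "dz": 1, "turn": 0},
    {"gripper": 0.3, "dx": 0, "dy": 0, "dz": 0, "turn": 0}
  ]
}}

```text
time: 5.1
ee_pos: [0.498, -0.4156, 0.0166]
ee_rot: [[1.0, 0.002, 0.0], [0.002, -1.0, -0.001], [0.0, 0.001, -1.0]]
wrist_force: [-2.7, 3.0, 8.6]
gripper_width: 0.472
finger_force: 61.6
```

Contact at 16.6 mm with 8.6 N up, as expected. Release and rise, then go to the tub (459,-120.5).

{"op": "step_arm", "data": {
  "plan": [
    {"gripper": 0.6, "dx": 0, "dy": 0, "dz": 0, "turn": 0},
    {"gripper": 0.7, "dx": 0, "dy": 0, "dz": 0, "turn": 0},
    {"gripper": 0.8, "dx": 0, "dy": 0, "dz": -10, "turn": 0},
    {"gripper": 1, "dx": 0, "dy": 0, "dz": -40, "turn": 0},
    {"gripper": 1, "dx": 0, "dy": 0, "dz": -40, "turn": 0},
    {"gripper": 1, "dx": -5, "dy": -40, "dz": -5, "turn": 0},
    {"gripper": 1, "dx": -5, "dy": -40, "dz": 0, "turn": 0},
    {"gripper": 1, "dx": -5, "dy": -40, "dz": 0, "turn": 0},
    {"gripper": 1, "dx": -5, "dy": -40, "dz": 0, "turn": 0},
    {"gripper": 1, "dx": -5, "dy": -40, "dz": 0, "turn": 0}
  ]
}}

```text
time: 6.1
ee_pos: [0.4723, -0.214, 0.1111]
ee_rot: [[1.0, 0.002, 0.001], [0.002, -1.0, -0.0], [0.001, 0.0, -1.0]]
wrist_force: [0.3, 1.1, 0.8]
gripper_width: 1.0
finger_force: 0.0
```

{"op": "step_arm", "data": {
  "plan": [
    {"gripper": 1, "dx": -5, "dy": -40, "dz": 0, "turn": 0},
    {"gripper": 1, "dx": -5, "dy": -40, "dz": 0, "turn": 0},
    {"gripper": 1, "dx": -3, "dy": -15, "dz": 0, "turn": 0},
    {"gripper": 1, "dx": 0, "dy": 0, "dz": 20, "turn": 0},
    {"gripper": 1, "dx": 0, "dy": 0, "dz": 0, "turn": 0}
  ]
}}

```text
time: 6.6
ee_pos: [0.4583, -0.1196, 0.0896]
ee_rot: [[1.0, 0.004, -0.002], [0.004, -1.0, 0.0], [-0.002, -0.0, -1.0]]
wrist_force: [-0.7, 0.4, 0.0]
gripper_width: 1.001
finger_force: 0.0
```

Run:
```python
from h import *
s=get_state();print(s["ee_pos"])
g=shot("side",3)
c=proj(g,(.497,-.415,.02)).astype(int)
a=[cv2.resize(g["avg"][c[1]-22:c[1]+23,c[0]-30:c[0]+30,::-1].astype(np.uint8),(400,300),interpolation=cv2.INTER_CUBIC)]
c=proj(g,(.459,-.120,.06)).astype(int)
a+=[cv2.resize(g["avg"][c[1]-45:c[1]+45,c[0]-60:c[0]+60,::-1].astype(np.uint8),(400,300),interpolation=cv2.INTER_CUBIC)]
cv2.imwrite("pics/s3.png",np.hstack(a))
```

```text
[ 0.45832599 -0.11963044  0.08959172]
```

View pics/s3.png

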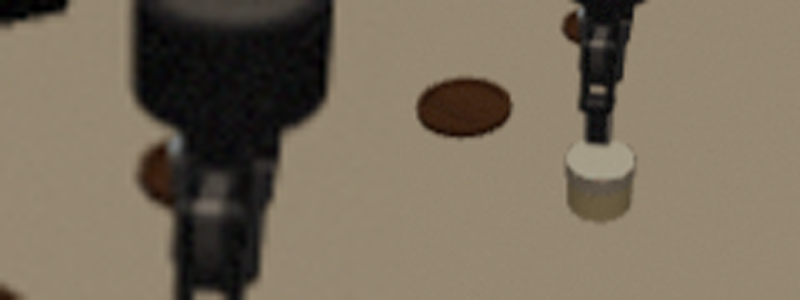

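The fingers (597,130) line up with the tub (600,180), and the tin is hidden behind the gripper, so I'll check it later. Descend and grip.

{"op": "step_arm", "data": {
  "plan": [
    {"gripper": 1, "dx": 0, "dy": 1, "dz": 30, "turn": 0},
    {"gripper": 1, "dx": 0, "dy": 0, "dz": 25, "turn": 0},
    {"gripper": 1, "dx": 0, "dy": 0, "dz": 15, "turn": 0},
    {"gripper": 0.5, "dx": 0, "dy": 0, "dz": 0, "turn": 0},
    {"gripper": 0.5, "dx": 0, "dy": 0, "dz": 0, "turn": 0},
    {"gripper": 0.5, "dx": 0, "dy": 0, "dz": 0, "turn": 0},
    {"gripper": 0.5, "dx": 0, "dy": 0, "dz": 0, "turn": 0},
    {"gripper": 0.5, "dx": 0, "dy": 0, "dz": 0, "turn": 0}
  ]
}}

```text
time: 7.55
ee_pos: [0.4602, -0.1218, 0.0214]
ee_rot: [[1.0, 0.002, 0.002], [0.002, -1.0, -0.001], [0.002, 0.001, -1.0]]
wrist_force: [-1.4, -0.3, 7.7]
gripper_width: 0.68
finger_force: 64.8
```

{"op": "step_arm", "data": {
  "plan": [
    {"gripper": 0.5, "dx": 0, "dy": 0, "dz": -15, "turn": 0},
    {"gripper": 0.5, "dx": 0, "dy": 0, "dz": -25, "turn": 0},
    {"gripper": 0.5, "dx": 15, "dy": 25, "dz": -10, "turn": 0},
    {"gripper": 0.5, "dx": 24, "dy": 25, "dz": 0, "turn": 0},
    {"gripper": 0.5, "dx": 27, "dy": 25, "dz": 0, "turn": 0},
    {"gripper": 0.5, "dx": 27, "dy": 25, "dz": 0, "turn": 0},
    {"gripper": 0.5, "dx": 27, "dy": 25, "dz": 0, "turn": 0},
    {"gripper": 0.5, "dx": 27, "dy": 0, "dz": 0, "turn": 0},
    {"gripper": 0.5, "dx": 0, "dy": 0, "dz": 15, "turn": 0},
    {"gripper": 0.5, "dx": 0, "dy": 0, "dz": 0, "turn": 0}
  ]
}}

```text
time: 8.55
ee_pos: [0.605, -0.2451, 0.0529]
ee_rot: [[1.0, 0.003, -0.004], [0.003, -1.0, 0.002], [-0.004, -0.002, -1.0]]
wrist_force: [-0.9, 0.0, -1.3]
gripper_width: 0.675
finger_force: 64.5
```

Run:
```python
from h import *
s=get_state();print(s["ee_pos"],s["wrist_force"],s["gripper_width"])
a=[]
for n,p in(("side",(.607,-.247,.05)),("side",(.497,-.415,.02))):
    g=shot(n,2);c=proj(g,p).astype(int)
    a.append(cv2.resize(g["avg"][c[1]-30:c[1]+30,c[0]-40:c[0]+40,::-1].astype(np.uint8),(400,300),interpolation=cv2.INTER_CUBIC))
cv2.imwrite("pics/s4.png",np.hstack(a))
```

```text
[ 0.60495176 -0.24509353  0.0529254 ] [-0.85740715  0.0407543  -1.3452855 ] 0.6752345291238068
```

View pics/s4.png

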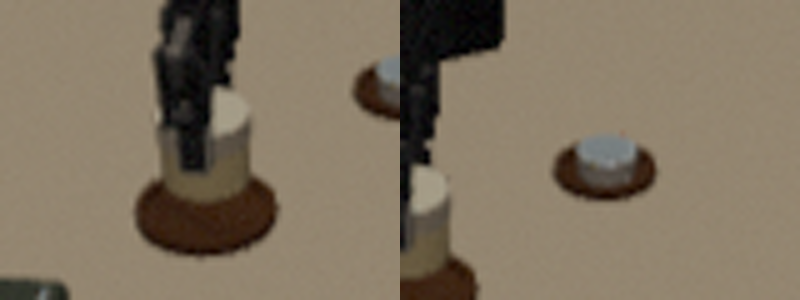

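The tin sits centred (605,160) in the small coaster (605,168). The tub (206) hangs over the large coaster (207). Lower.

{"op": "step_arm", "data": {
  "plan": [
    {"gripper": 0.5, "dx": 1, "dy": 2, "dz": 15, "turn": 0},
    {"gripper": 0.5, "dx": 0, "dy": 0, "dz": 7, "turn": 0},
    {"gripper": 0.5, "dx": 0, "dy": 0, "dz": 3, "turn": 0},
    {"gripper": 0.5, "dx": 0, "dy": 0, "dz": 1, "turn": 0},
    {"gripper": 0.5, "dx": 0, "dy": 0, "dz": 1, "turn": 0},
    {"gripper": 0.5, "dx": 0, "dy": 0, "dz": 0, "turn": 0}
  ]
}}

```text
time: 9.35
ee_pos: [0.6077, -0.2481, 0.0284]
ee_rot: [[1.0, 0.002, 0.0], [0.002, -1.0, -0.0], [0.0, 0.0, -1.0]]
wrist_force: [-0.2, -0.2, -0.5]
gripper_width: 0.678
finger_force: 64.5
```

{"op": "step_arm", "data": {
  "plan": [
    {"gripper": 0.5, "dx": 0, "dy": -1, "dz": 1, "turn": 0},
    {"gripper": 0.5, "dx": 0, "dy": 0, "dz": 1, "turn": 0},
    {"gripper": 0.5, "dx": 0, "dy": 0, "dz": 1, "turn": 0},
    {"gripper": 0.5, "dx": 0, "dy": 0, "dz": 1, "turn": 0},
    {"gripper": 0.5, "dx": 0, "dy": 0, "dz": 0, "turn": 0}
  ]
}}

```text
time: 9.85
ee_pos: [0.6077, -0.247, 0.0255]
ee_rot: [[1.0, 0.002, 0.0], [0.002, -1.0, -0.0], [0.0, 0.0, -1.0]]
wrist_force: [-3.6, 1.8, 8.1]
gripper_width: 0.683
finger_force: 65.4
```

{"op": "step_arm", "data": {
  "plan": [
    {"gripper": 0.8, "dx": 0, "dy": 0, "dz": 0, "turn": 0},
    {"gripper": 0.9, "dx": 0, "dy": 0, "dz": 0, "turn": 0},
    {"gripper": 1, "dx": 0, "dy": 0, "dz": -10, "turn": 0},
    {"gripper": 1, "dx": 0, "dy": 0, "dz": -40, "turn": 0},
    {"gripper": 1, "dx": 0, "dy": 0, "dz": -40, "turn": 0},
    {"gripper": 1, "dx": -30, "dy": -25, "dz": -20, "turn": 0},
    {"gripper": 1, "dx": -30, "dy": -30, "dz": 0, "turn": 0},
    {"gripper": 1, "dx": -30, "dy": -30, "dz": 0, "turn": 0},
    {"gripper": 0.7, "dx": 0, "dy": -43, "dz": 0, "turn": 0},
    {"gripper": 0.5, "dx": 0, "dy": -43, "dz": 0, "turn": 0}
  ]
}}

```text
time: 10.85
ee_pos: [0.5165, -0.0758, 0.1355]
ee_rot: [[1.0, 0.0, 0.001], [0.0, -1.0, -0.001], [0.001, 0.001, -1.0]]
wrist_force: [1.3, 0.1, -0.5]
gripper_width: 0.694
finger_force: 0.0
```

{"op": "step_arm", "data": {
  "plan": [
    {"gripper": 0.4, "dx": 0, "dy": -43, "dz": 0, "turn": 0},
    {"gripper": 0.4, "dx": 0, "dy": -43, "dz": 0, "turn": 0},
    {"gripper": 0.4, "dx": 0, "dy": -43, "dz": 0, "turn": 0},
    {"gripper": 0.4, "dx": 0, "dy": -43, "dz": 0, "turn": 0},
    {"gripper": 0.4, "dx": 10, "dy": -43, "dz": 0, "turn": 0},
    {"gripper": 0.4, "dx": 25, "dy": -35, "dz": 0, "turn": 0},
    {"gripper": 0.4, "dx": 33, "dy": -31, "dz": 0, "turn": 0},
    {"gripper": 0.4, "dx": 35, "dy": 0, "dz": 0, "turn": 0},
    {"gripper": 0.4, "dx": 35, "dy": 0, "dz": 40, "turn": 0},
    {"gripper": 0.4, "dx": 0, "dy": 0, "dz": 20, "turn": 0}
  ]
}}

```text
time: 11.85
ee_pos: [0.6556, 0.2038, 0.0745]
ee_rot: [[1.0, 0.0, 0.001], [0.0, -1.0, -0.001], [0.001, 0.001, -1.0]]
wrist_force: [-0.9, -0.3, -0.0]
gripper_width: 0.403
finger_force: 0.0
```

{"op": "step_arm", "data": {
  "plan": [
    {"gripper": 0.4, "dx": 0, "dy": 0, "dz": 0, "turn": 4.5},
    {"gripper": 0.4, "dx": 0, "dy": 0, "dz": 0, "turn": 4.5},
    {"gripper": 0.4, "dx": 0, "dy": 0, "dz": 0, "turn": 0}
  ]
}}

```text
time: 12.15
ee_pos: [0.6525, 0.2051, 0.0768]
ee_rot: [[0.988, -0.155, -0.0], [-0.155, -0.988, -0.0], [-0.0, 0.0, -1.0]]
wrist_force: [0.2, 0.5, -0.4]
gripper_width: 0.397
finger_force: 0.0
```

Run:
```python
from h import *
s=get_state();print(s["ee_pos"],s["ee_rot"][:,0])
a=[]
for n,p in(("side",(.655,.206,.03)),("side",(.607,-.247,.03))):
    g=shot(n,2);c=proj(g,p).astype(int)
    print(c,proj(g,(.6547,.2054,.003))-c,proj(g,s["ee_pos"])-c)
    a.append(cv2.resize(g["avg"][c[1]-30:c[1]+30,c[0]-40:c[0]+40,::-1].astype(np.uint8),(400,300),interpolation=cv2.INTER_CUBIC))
cv2.imwrite("pics/s5.png",np.hstack(a))
g["cx"];t=dict(np.load("/dev/null") if 0 else {})
```

```text
[0.65249009 0.20505207 0.07681316] [ 9.87877693e-01 -1.55234221e-01 -3.14451515e-05]
[175 249] [2.37934136 8.03935749] [ -1.86088277 -12.96440823]
[235 142] [-57.62065864 115.03935749] [-61.86088277  94.03559177]
```

View pics/s5.png

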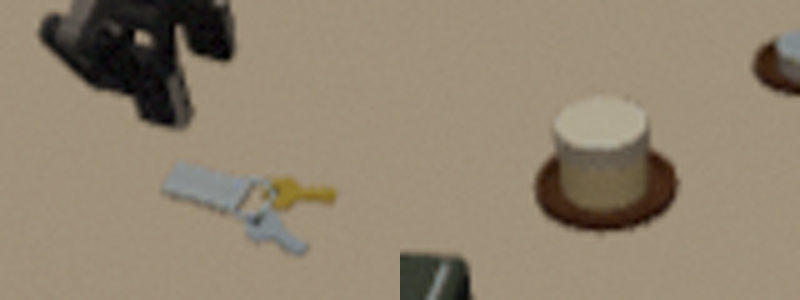

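Tub centred in its coaster (600,150 vs 605,185). The tag runs (165,185)-(250,200) in the left crop, which agrees with my estimate within 2 mm. Descend and grip the tag.

{"op": "step_arm", "data": {
  "plan": [
    {"gripper": 0.4, "dx": 0, "dy": 0, "dz": 30, "turn": 0},
    {"gripper": 0.4, "dx": 0, "dy": 0, "dz": 25, "turn": 0},
    {"gripper": 0.4, "dx": 0, "dy": 0, "dz": 12, "turn": 0},
    {"gripper": 0.4, "dx": 0, "dy": 0, "dz": 5, "turn": 0},
    {"gripper": 0.4, "dx": 0, "dy": 0, "dz": 0, "turn": 0}
  ]
}}

```text
time: 12.85
ee_pos: [0.6524, 0.205, 0.0046]
ee_rot: [[0.988, -0.154, -0.0], [-0.154, -0.988, -0.0], [-0.0, 0.0, -1.0]]
wrist_force: [0.1, -0.1, 0.6]
gripper_width: 0.396
finger_force: 0.0
```

{"op": "step_arm", "data": {
  "plan": [
    {"gripper": 0.25, "dx": 0, "dy": 0, "dz": 1, "turn": 0},
    {"gripper": 0.05, "dx": 0, "dy": 0, "dz": 0, "turn": 0},
    {"gripper": 0.05, "dx": 0, "dy": 0, "dz": 0, "turn": 0},
    {"gripper": 0.05, "dx": 0, "dy": 0, "dz": 0, "turn": 0},
    {"gripper": 0.05, "dx": 0, "dy": 0, "dz": 0, "turn": 0}
  ]
}}

```text
time: 13.35
ee_pos: [0.6534, 0.2053, 0.0051]
ee_rot: [[0.988, -0.154, 0.002], [-0.154, -0.988, 0.001], [0.002, -0.001, -1.0]]
wrist_force: [-0.0, -1.2, 6.4]
gripper_width: 0.161
finger_force: 59.3
```

{"op": "step_arm", "data": {
  "plan": [
    {"gripper": 0.05, "dx": 0, "dy": 0, "dz": -10, "turn": 0},
    {"gripper": 0.05, "dx": 0, "dy": 0, "dz": -25, "turn": 0},
    {"gripper": 0.05, "dx": 0, "dy": 0, "dz": -25, "turn": 0},
    {"gripper": 0.05, "dx": -28, "dy": 22, "dz": 0, "turn": 0},
    {"gripper": 0.05, "dx": -28, "dy": 22, "dz": 0, "turn": 0},
    {"gripper": 0.05, "dx": -28, "dy": 22, "dz": 0, "turn": 0},
    {"gripper": 0.05, "dx": -28, "dy": 22, "dz": 0, "turn": 0},
    {"gripper": 0.05, "dx": -28, "dy": 22, "dz": 0, "turn": 0},
    {"gripper": 0.05, "dx": -29, "dy": 24, "dz": 0, "turn": 0},
    {"gripper": 0.05, "dx": 0, "dy": 0, "dz": 0, "turn": 0}
  ]
}}

```text
time: 14.35
ee_pos: [0.46, 0.0954, 0.0636]
ee_rot: [[0.988, -0.156, -0.004], [-0.156, -0.988, -0.003], [-0.004, 0.004, -1.0]]
wrist_force: [0.9, -0.7, -0.1]
gripper_width: 0.157
finger_force: 58.6
```

Run:
```python
from h import *
s=get_state();print(s["ee_pos"],s["gripper_width"],s["finger_force"])
a=[]
for n,p in(("side",(.452,.101,.03)),("top",(.452,.101,.03))):
    g=shot(n,2);c=proj(g,p).astype(int)
    a.append(cv2.resize(g["avg"][c[1]-45:c[1]+45,c[0]-60:c[0]+60,::-1].astype(np.uint8),(400,300),interpolation=cv2.INTER_CUBIC))
cv2.imwrite("pics/s6.png",np.hstack(a))
```

```text
[0.45995682 0.09543187 0.06363058] 0.15672995568097028 58.6338541097939
```

View pics/s6.png

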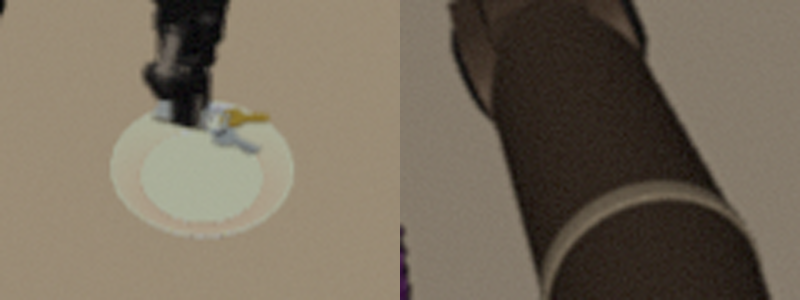

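Keyring held level over the saucer: keys at (245,130), flat middle centred at (202,177). Correct by 5 mm and lower.

{"op": "step_arm", "data": {
  "plan": [
    {"gripper": 0.05, "dx": 5, "dy": -4, "dz": 20, "turn": 0},
    {"gripper": 0.05, "dx": 0, "dy": 0, "dz": 18, "turn": 0},
    {"gripper": 0.05, "dx": 0, "dy": 0, "dz": 8, "turn": 0},
    {"gripper": 0.05, "dx": 0, "dy": 0, "dz": 3, "turn": 0},
    {"gripper": 0.05, "dx": 0, "dy": 0, "dz": 0, "turn": 0}
  ]
}}

```text
time: 15.05
ee_pos: [0.4705, 0.1021, 0.0145]
ee_rot: [[0.988, -0.154, -0.0], [-0.154, -0.988, -0.0], [-0.0, 0.0, -1.0]]
wrist_force: [-0.3, -0.9, -0.6]
gripper_width: 0.157
finger_force: 58.7
```

{"op": "step_arm", "data": {
  "plan": [
    {"gripper": 0.05, "dx": -4, "dy": 3, "dz": 1, "turn": 0},
    {"gripper": 0.05, "dx": 0, "dy": 0, "dz": 1, "turn": 0},
    {"gripper": 0.05, "dx": 0, "dy": 0, "dz": 1, "turn": 0},
    {"gripper": 0.05, "dx": 0, "dy": 0, "dz": 1, "turn": 0},
    {"gripper": 0.05, "dx": 0, "dy": 0, "dz": 0, "turn": 0}
  ]
}}

```text
time: 15.55
ee_pos: [0.466, 0.0995, 0.0107]
ee_rot: [[0.988, -0.154, 0.0], [-0.154, -0.988, 0.0], [0.0, -0.0, -1.0]]
wrist_force: [-0.3, 0.2, -0.6]
gripper_width: 0.157
finger_force: 58.7
```

{"op": "step_arm", "data": {
  "plan": [
    {"gripper": 0.05, "dx": 0, "dy": 0, "dz": 1, "turn": 0},
    {"gripper": 0.05, "dx": 0, "dy": 0, "dz": 1, "turn": 0},
    {"gripper": 0.05, "dx": 0, "dy": 0, "dz": 0, "turn": 0}
  ]
}}

```text
time: 15.85
ee_pos: [0.4662, 0.0996, 0.0098]
ee_rot: [[0.988, -0.154, 0.001], [-0.154, -0.988, -0.0], [0.001, 0.0, -1.0]]
wrist_force: [-3.6, -1.3, 17.3]
gripper_width: 0.16
finger_force: 64.9
```

{"op": "step_arm", "data": {
  "plan": [
    {"gripper": 0.05, "dx": 0, "dy": 0, "dz": -1, "turn": 0},
    {"gripper": 0.3, "dx": 0, "dy": 0, "dz": 0, "turn": 0},
    {"gripper": 0.35, "dx": 0, "dy": 0, "dz": 0, "turn": 0},
    {"gripper": 0.35, "dx": 0, "dy": 0, "dz": -10, "turn": 0},
    {"gripper": 0.35, "dx": 0, "dy": 0, "dz": -30, "turn": 0},
    {"gripper": 0.5, "dx": 0, "dy": 0, "dz": -40, "turn": 0},
    {"gripper": 0.6, "dx": 0, "dy": 0, "dz": -20, "turn": -6},
    {"gripper": 0.6, "dx": 0, "dy": 0, "dz": 0, "turn": -6},
    {"gripper": 0.6, "dx": 0, "dy": 0, "dz": 0, "turn": -6}
  ]
}}

```text
time: 16.75
ee_pos: [0.4665, 0.0996, 0.1112]
ee_rot: [[0.987, 0.163, 0.002], [0.163, -0.987, 0.0], [0.002, 0.0, -1.0]]
wrist_force: [-0.4, -0.5, 0.2]
gripper_width: 0.6
finger_force: 0.0
```

{"op": "step_arm", "data": {
  "plan": [
    {"gripper": 0.6, "dx": -14, "dy": -34, "dz": 0, "turn": 0},
    {"gripper": 0.6, "dx": -14, "dy": -34, "dz": 0, "turn": 0},
    {"gripper": 0.6, "dx": -14, "dy": -34, "dz": 0, "turn": 0},
    {"gripper": 0.6, "dx": -14, "dy": -34, "dz": 0, "turn": 0},
    {"gripper": 0.6, "dx": -14, "dy": -34, "dz": 0, "turn": 0},
    {"gripper": 0.6, "dx": -15, "dy": -34, "dz": 0, "turn": 0},
    {"gripper": 0.6, "dx": 0, "dy": 0, "dz": 30, "turn": 0},
    {"gripper": 0.6, "dx": 0, "dy": 0, "dz": 0, "turn": 0},
    {"gripper": 0.6, "dx": 0, "dy": 0, "dz": 0, "turn": 0}
  ]
}}

```text
time: 17.65
ee_pos: [0.3495, 0.2867, 0.0798]
ee_rot: [[0.987, 0.158, -0.001], [0.158, -0.987, -0.001], [-0.001, 0.001, -1.0]]
wrist_force: [1.3, -0.3, 0.3]
gripper_width: 0.6
finger_force: 0.0
```

Run:
```python
from h import *
s=get_state();print(s["ee_pos"],s["ee_rot"][:,0],s["joint_pos"])
g=shot("side",3);a=[]
for p,k in((.35,.288,.06),45),((.452,.101,.01),30):
    c=proj(g,p).astype(int);w=k*4//3;u0=min(c[0]-w,512-2*w);v0=min(c[1]-k,384-2*k);print(u0,v0)
    a.append(cv2.resize(g["avg"][v0:v0+2*k,u0:u0+2*w,::-1].astype(np.uint8),(400,300),interpolation=cv2.INTER_CUBIC))
cv2.imwrite("pics/s7.png",np.hstack(a))
px=seg(g,(308,305),32);w=world(g,px,.0);lo=w[w[:,1]>0]
# front (near) lower jaw edge: extent along x
print(w[:,0].min(),w[:,0].max(),w[:,1].max())
```

```text
[0.34946868 0.28665695 0.07984109] [ 0.98736223  0.15847387 -0.00136762] [ -27.93397731   20.48721591  -20.95119915  122.23286055   11.43251674
   39.19993838 -137.46695901]
248 246
229 201
0.304796924017131 0.3931253329433928 0.3110683536858328
```

View pics/s7.png

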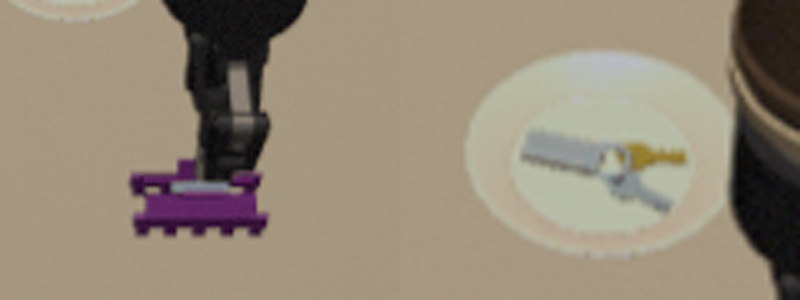

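Keyring lies flat, mid-saucer (604,165). The clip in the left crop has its near bottom edge at (135-268,235). I check this against the predicted projection.

Run:
```python
from h import *
g=get_image("side")
print(back(g,(248+135*.3,246+234*.3),0),back(g,(248+267*.3,246+234*.3),0))
for p in((.3477,.3028,0),(.3495,.2867,.08),(.3495,.2867,.0)):print((proj(g,p)-[248,246])/.3)
R=lambda y:np.array([np.cos(y),np.sin(y)])
g=shot("top",1)
```

```text
[0.38465731 0.31134192 0.        ] [0.3061653 0.2987116 0.       ]
[197.28884156 230.07082828]
[207.29187718 131.06880964]
[195.68797873 205.73939058]
```

{"op": "step_arm", "data": {
  "plan": [
    {"gripper": 0.75, "dx": 0, "dy": -3, "dz": 20, "turn": 0},
    {"gripper": 0.75, "dx": 0, "dy": 0, "dz": 25, "turn": 0},
    {"gripper": 0.75, "dx": 0, "dy": 0, "dz": 25, "turn": 0},
    {"gripper": 0.75, "dx": 0, "dy": 0, "dz": 0, "turn": 0}
  ]
}}

```text
time: 18.3
ee_pos: [0.3482, 0.2889, 0.0079]
ee_rot: [[0.987, 0.158, -0.003], [0.158, -0.987, -0.003], [-0.003, 0.002, -1.0]]
wrist_force: [-0.2, 0.4, 0.5]
gripper_width: 0.752
finger_force: 0.0
```

{"op": "step_arm", "data": {
  "plan": [
    {"gripper": 0.4, "dx": 0, "dy": 0, "dz": 0, "turn": 0},
    {"gripper": 0.2, "dx": 0, "dy": 0, "dz": 0, "turn": 0},
    {"gripper": 0.2, "dx": 0, "dy": 0, "dz": 0, "turn": 0},
    {"gripper": 0.2, "dx": 0, "dy": 0, "dz": 0, "turn": 0},
    {"gripper": 0.2, "dx": 0, "dy": 0, "dz": 0, "turn": 0}
  ]
}}

```text
time: 18.8
ee_pos: [0.35, 0.291, 0.0112]
ee_rot: [[0.987, 0.158, 0.002], [0.158, -0.987, 0.001], [0.002, -0.001, -1.0]]
wrist_force: [0.3, -0.4, 5.6]
gripper_width: 0.33
finger_force: 59.0
```

{"op": "step_arm", "data": {
  "plan": [
    {"gripper": 0.2, "dx": 0, "dy": 0, "dz": -15, "turn": 0},
    {"gripper": 0.2, "dx": 0, "dy": 0, "dz": -25, "turn": 0},
    {"gripper": 0.2, "dx": 0, "dy": 0, "dz": -25, "turn": 0},
    {"gripper": 0.2, "dx": 30, "dy": -20, "dz": 0, "turn": 0},
    {"gripper": 0.2, "dx": 30, "dy": -20, "dz": 0, "turn": 0},
    {"gripper": 0.2, "dx": 30, "dy": -20, "dz": 0, "turn": 0},
    {"gripper": 0.2, "dx": 30, "dy": -20, "dz": 0, "turn": 0},
    {"gripper": 0.2, "dx": 30, "dy": -20, "dz": 0, "turn": 0},
    {"gripper": 0.2, "dx": 29, "dy": -21, "dz": 0, "turn": 0},
    {"gripper": 0.2, "dx": 0, "dy": 0, "dz": 0, "turn": 0}
  ]
}}

```text
time: 19.8
ee_pos: [0.5096, 0.4414, 0.0758]
ee_rot: [[0.987, 0.158, 0.003], [0.158, -0.987, 0.004], [0.003, -0.003, -1.0]]
wrist_force: [0.4, 0.6, -0.7]
gripper_width: 0.332
finger_force: 59.6
```

{"op": "step_arm", "data": {
  "plan": [
    {"gripper": 0.2, "dx": 0, "dy": 0, "dz": 0, "turn": -7.4},
    {"gripper": 0.2, "dx": 0, "dy": 0, "dz": 0, "turn": -7.4},
    {"gripper": 0.2, "dx": 0, "dy": 0, "dz": 0, "turn": -7.4},
    {"gripper": 0.2, "dx": 0, "dy": 0, "dz": 0, "turn": -7.4},
    {"gripper": 0.2, "dx": 0, "dy": 0, "dz": 0, "turn": -7.4},
    {"gripper": 0.2, "dx": 0, "dy": 0, "dz": 0, "turn": -7.4},
    {"gripper": 0.2, "dx": 0, "dy": 0, "dz": 0, "turn": -7.4},
    {"gripper": 0.2, "dx": 0, "dy": 0, "dz": 0, "turn": -7.4},
    {"gripper": 0.2, "dx": 0, "dy": 0, "dz": 0, "turn": 0}
  ]
}}

```text
time: 20.7
ee_pos: [0.5069, 0.4377, 0.0756]
ee_rot: [[0.368, 0.93, 0.001], [0.93, -0.368, 0.0], [0.0, 0.0, -1.0]]
wrist_force: [-0.6, -0.4, 0.3]
gripper_width: 0.332
finger_force: 59.5
```

Run:
```python
from h import *
s=get_state();print(s["ee_pos"],s["ee_rot"],s["gripper_width"],s["wrist_force"])
g=shot("top",3);c=proj(g,(.507,.439,.01)).astype(int);print(c,proj(g,s["ee_pos"]))
a=[cv2.resize(g["avg"][c[1]-30:c[1]+30,c[0]-40:c[0]+40,::-1].astype(np.uint8),(400,300),interpolation=cv2.INTER_CUBIC)]
g=shot("side",2);a.append(cv2.resize(g["avg"][384-120:,150:310,::-1].astype(np.uint8),(400,300),interpolation=cv2.INTER_CUBIC))
cv2.imwrite("pics/s8.png",np.hstack(a))
```

```text
[0.50685319 0.43769624 0.07563795] [[ 3.67992467e-01  9.29828636e-01  5.02405428e-04]
 [ 9.29828662e-01 -3.67992632e-01  2.85799096e-04]
 [ 4.50625680e-04  3.61979053e-04 -9.99999833e-01]] 0.33192623060276516 [-0.57111903 -0.43874705  0.2787853 ]
[111 194] [104.10101733 190.89930636]
```

View pics/s8.png

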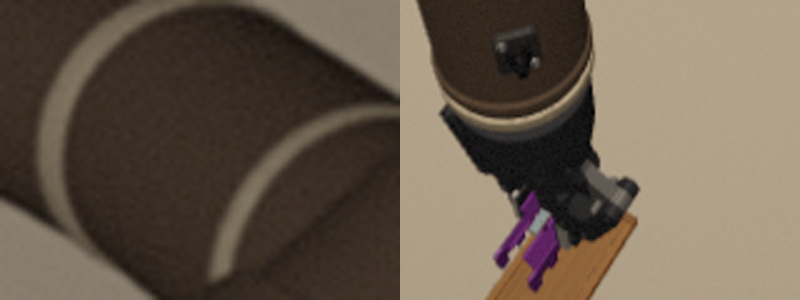

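Clip held level and aligned with the tray, its near end at (530,270) over the tray running the same way. Lower gently.

{"op": "step_arm", "data": {
  "plan": [
    {"gripper": 0.2, "dx": 2, "dy": 0, "dz": 20, "turn": 0},
    {"gripper": 0.2, "dx": 0, "dy": 0, "dz": 20, "turn": 0},
    {"gripper": 0.2, "dx": 0, "dy": 0, "dz": 10, "turn": 0},
    {"gripper": 0.2, "dx": 0, "dy": 0, "dz": 4, "turn": 0},
    {"gripper": 0.2, "dx": 0, "dy": 0, "dz": 1, "turn": 0},
    {"gripper": 0.2, "dx": 0, "dy": 0, "dz": 1, "turn": 0},
    {"gripper": 0.2, "dx": 0, "dy": 0, "dz": 0, "turn": 0}
  ]
}}

```text
time: 21.65
ee_pos: [0.5077, 0.4405, 0.0193]
ee_rot: [[0.369, 0.929, 0.001], [0.929, -0.369, 0.001], [0.001, 0.0, -1.0]]
wrist_force: [-0.4, 0.8, 0.1]
gripper_width: 0.333
finger_force: 59.5
```

{"op": "step_arm", "data": {
  "plan": [
    {"gripper": 0.2, "dx": 0, "dy": 0, "dz": 1, "turn": 0},
    {"gripper": 0.2, "dx": 0, "dy": 0, "dz": 1, "turn": 0},
    {"gripper": 0.2, "dx": 0, "dy": 0, "dz": 1, "turn": 0},
    {"gripper": 0.2, "dx": 0, "dy": 0, "dz": 0, "turn": 0}
  ]
}}

```text
time: 22.05
ee_pos: [0.5078, 0.4403, 0.0173]
ee_rot: [[0.369, 0.929, 0.001], [0.929, -0.369, 0.0], [0.001, 0.001, -1.0]]
wrist_force: [-2.7, -3.7, 10.5]
gripper_width: 0.333
finger_force: 60.8
```

Contact as expected. Release, rise and clear the view.

{"op": "step_arm", "data": {
  "plan": [
    {"gripper": 0.45, "dx": 0, "dy": 0, "dz": 0, "turn": 0},
    {"gripper": 0.6, "dx": 0, "dy": 0, "dz": 0, "turn": 0},
    {"gripper": 0.7, "dx": 0, "dy": 0, "dz": 0, "turn": 0},
    {"gripper": 0.7, "dx": 0, "dy": 0, "dz": -15, "turn": 0},
    {"gripper": 0.7, "dx": 0, "dy": 0, "dz": -40, "turn": 0},
    {"gripper": 0.7, "dx": 0, "dy": 0, "dz": -40, "turn": 0},
    {"gripper": 0.7, "dx": -40, "dy": 0, "dz": -20, "turn": 0},
    {"gripper": 0.7, "dx": -40, "dy": 0, "dz": 0, "turn": 0},
    {"gripper": 0.7, "dx": -40, "dy": 0, "dz": 0, "turn": 0},
    {"gripper": 0.7, "dx": -40, "dy": 0, "dz": 0, "turn": 0}
  ]
}}

```text
time: 23.05
ee_pos: [0.4478, 0.2903, 0.1318]
ee_rot: [[0.369, 0.929, 0.001], [0.929, -0.369, 0.0], [0.001, 0.001, -1.0]]
wrist_force: [0.1, -0.8, -0.2]
gripper_width: 0.699
finger_force: 0.0
```

{"op": "step_arm", "data": {
  "plan": [
    {"gripper": 0.7, "dx": -40, "dy": 0, "dz": 0, "turn": 0},
    {"gripper": 0.7, "dx": -40, "dy": 0, "dz": 0, "turn": 0},
    {"gripper": 0.7, "dx": -40, "dy": 0, "dz": 0, "turn": 0},
    {"gripper": 0.7, "dx": -30, "dy": 0, "dz": 0, "turn": 0},
    {"gripper": 0.7, "dx": 0, "dy": 0, "dz": 0, "turn": 0}
  ]
}}

```text
time: 23.55
ee_pos: [0.3916, 0.1481, 0.1311]
ee_rot: [[0.373, 0.928, -0.0], [0.928, -0.373, -0.003], [-0.003, 0.001, -1.0]]
wrist_force: [0.5, -0.1, 0.4]
gripper_width: 0.698
finger_force: 0.0
```

Run:
```python
from h import *
s=get_state();print(s["ee_pos"],s["gripper_width"])
g=shot("top",4);a=[]
for p in((.507,.439,.01),(.452,.101,.01)):
    c=proj(g,p).astype(int)
    a.append(cv2.resize(g["avg"][c[1]-30:c[1]+30,c[0]-40:c[0]+40,::-1].astype(np.uint8),(400,300),interpolation=cv2.INTER_CUBIC))
g=shot("side",2)
b=[cv2.resize(g["avg"][264:384,140:300,::-1].astype(np.uint8),(400,300),interpolation=cv2.INTER_CUBIC)]
b.append(cv2.resize(g["avg"][100:265,160:380,::-1].astype(np.uint8),(400,300),interpolation=cv2.INTER_CUBIC))
cv2.imwrite("pics/s9.png",np.vstack([np.hstack(a),np.hstack(b)]))
```

```text
[0.39163547 0.14805982 0.13113854] 0.6981866828487169
```

View pics/s9.png

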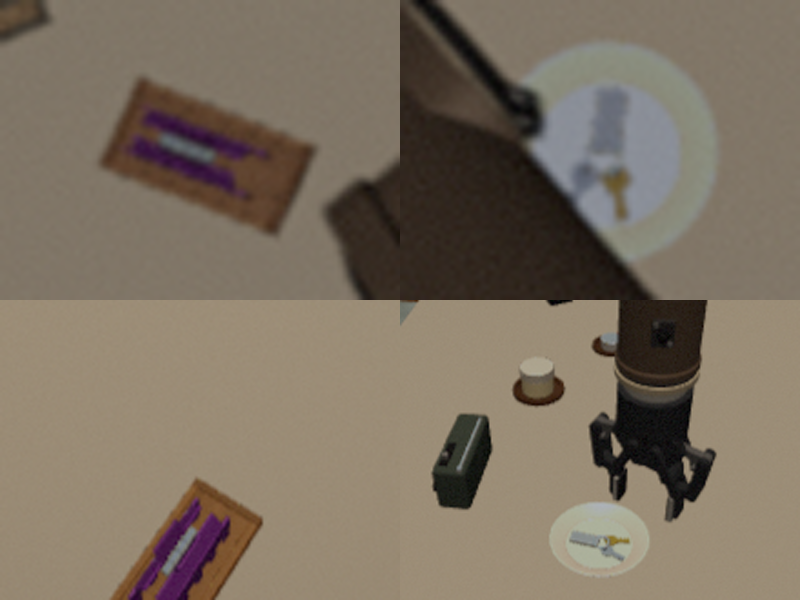

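The clip sits centred in the tray: its spring at (188,148) against the tray centre at (208,157) is just the parallax of its height. The keyring, tub and tin are all seated, and the radio was not touched. Handing in.

```bash
python3 -c "
from rig import *
print(finish_job())"
```

```text
the job is handed in; nothing more can be done
None
```

I handed the job in at about 24 s. The last pictures show the tub, tin, clip and keyring each in its own holder near the centre, and the radio was never touched; the hand-in call returned no verdict.

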